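Close the niche lamp's battery box with the screwdriver

TASK

Take the stubby screwdriver out of its wooden block, press its blade into the slot of the round fastener on the lamp's battery box and, keeping it pressed in with a steady push of about 15 N, turn the fastener clockwise until its slot lies in line with the two raised marks on the lid. Then put the screwdriver back upright in the hole of its block, and leave the jars, the katori and the pot where they stand.

Things in the scene. Friction and masses are not known exactly. Their poses are not given: they have to be found in the camera images.
- driver: Stubby flat-blade screwdriver, 120 g, 118 mm long, upright in the block's hole at the start. Origin: centre of the blade's end edge; z runs up to the handle. Blade 16 mm wide along x, 3 mm thick along y, 16 mm long; round shaft 8 mm thick; black square handle 28 x 28 mm, sides along x and y, from 48 to 118 mm above the origin; the handle's underside rests on the block's top.
- driver_grip (a point): Point on the screwdriver's axis inside the handle, 95 mm above the blade's end, a good height to grip; axes as the screwdriver's.
- block: Dark wooden tool block, 70 x 70 x 60 mm high, fixed to the board. Origin: centre of its underside. It has one round hole, 21 mm in diameter, vertical through its centre.
- block_hole (a point): Centre of the mouth of the block's hole, at the block's top, 60 mm above its origin.
- box: White and grey plastic battery box of the niche's lamp, 110 (x) x 150 (y) x 40 mm high, fixed to the board. Origin: centre of its underside. The fastener, a round steel head 31 mm across with one straight slot, stands on a white collar in the centre of its lid; two small raised marks lie on the lid at y = 50 and -50 mm from it, along y.
- fastener (a joint): Turn of the fastener in rad: grows clockwise seen from above, 0.2 to 0.5 at the start, 1.57 with the slot in line with the marks (locked), stop at 1.9. The head sinks 3 mm per rad. It turns at 0.05 to 0.12 N m and stays where left. It is greased: the slot's flanks, 25 degrees off vertical, lift the blade out under turning load unless it is pushed down. The blade has up to 0.25 rad of play in the slot.
- jar_tall: Closed brown glass jar, 68 mm in diameter, 130 mm high, loose on the turntable; origin: centre of its underside.
- jar_short: Closed brown glass jar, 68 mm in diameter, 100 mm high, loose on the turntable; origin: centre of its underside.
- turntable: White plastic turntable, 200 mm in diameter, 20 mm high; origin: centre of its underside. It keeps still.
- katori: Loose steel bowl (katori), 84 mm across, 38 mm high; origin: centre of its underside.
- pot: Loose small aluminium pot, 116 mm across, 75 mm high; origin: centre of its underside.
- fastener_axis (a point): Point on the lid's top where the fastener's vertical axis meets it; axes as the box's. The slot runs along the box's x at joint value 0 and turns with the joint. At joint value 0 the slot's floor lies 9.5 to 27.5 mm above this point: the collar's height is not measured, so feel for it. Slot 22 mm long, open-ended, 3.5 mm deep, 3.6 mm wide at the floor, 6.8 mm at the mouth.
- washer (a joint): Squeeze of the hidden spring washer under the fastener, in m: 0.00005 unloaded, 0.0003 at 10 N of downward push (less is too little to drive it properly), 0.00043 at 15 N (right), 0.0007 at 26 N (crushed). The reading is too coarse to go by: judge the push by force.

How it is judged:
By the outcome, as a careful person would: the job done as asked, in the order asked, and still so for the second after the job is handed in, with the robot touching nothing.
It also fails if it takes over 58 s, if anything falls off the work surface, if the arm or the gripper's body presses on something with over 40 N, if the wrist force passes 120 N, or if a joint passes its speed limit or range.

ROBOT

A 6-joint arm with a two-finger parallel gripper is mounted at the origin on the work surface. World frame = base frame: x ahead of the robot, y to its left, z up, the work surface at z = 0. Lengths are in m, angles in degrees, forces in N, time in s.
With the tool pointing down it reaches from about 0.3 to 0.775 m from the base axis. Payload 14.6 kg.
Tool frame: the origin (TCP) lies midway between the tips of the shut fingers; the grasp point (between the pads) lies 19 mm behind it; z points along the fingers, y is the direction in which the jaws open and shut (so a half turn about z gives the same grasp; the last joint's range is limited). The gripper opens to 85 mm and grips with 20 to 120 N. Pads are 22 mm wide; open, the fingers measure 114 mm over their backs; the gripper's body (76 mm by 85 mm) begins 54 mm behind the grasp point. The pads swing forward as they close: fully open they stand 13 mm farther back than shut.
Start: joints at [67.918, 17.183, 87.147, -0, 75.671, -3.816], TCP at [0.172, 0.522, 0.231] pointing down, gripper open.
Joint ranges: [-173.82, 173.82], [-45.26, 126.66], [13.44, 144.39], [-59.66, 239.66], [0, 175.72], [-146.38, 146.38]. Speed limits (degrees/s): [127.2, 127.2, 147.25, 180, 180, 180].

INTERFACE

Orientations are given as [roll, pitch, yaw] about the fixed x, y, z axes, in that order (R = Rz(yaw) Ry(pitch) Rx(roll)).
In Python, from bench import r, jaws, solver, cams, sensors gives the robot as it stands. The module is installed in compiled form; this text tells all that it offers. Calls block until the motion is done:
- r.goto(position, orientation): joint-space move of the TCP to a pose.
- r.movel(position, ori=None, speed=0.15, threshold=None): straight line of the TCP; ori=None keeps the orientation; speed is the mean speed in m/s. With threshold (N) it stops when the force on the tool has changed by that much, and returns True; else False.
- r.goto_joints(angles): joint-space move.
- jaws.set_gripper(opening, force=None): finger opening in m; force is the grip in N (None keeps the last); returns when the fingers have stopped.
- r.pause(seconds).
- solver.ik(position, orientation): joint angles nearest the present ones, or None.
- cams.grab_frame(name): name is "side" or "top"; returns the picture (384x512x3 uint8, red, green, blue); there is no depth.
- cams.camera_params(name): a dict with "fx", "fy", "cx", "cy" (pixels), "R" (3x3) and "t" (3): a world point X has camera coordinates R X + t. Camera axes: x right, y down, z forward; pixel columns grow to the right and rows downward; lengths in m; the calibration is good to about 2 mm. A picture is of the moment at which its call begins. camera_params takes no time and is no camera call.
A pose or a line that the arm cannot do raises r.MotionError and nothing moves.
- r.close_job(): hands the job in, once; it reports no verdict.
Readings, each from a call of its own:
- sensors.current_time(): time.
- sensors.current_qpos(): joint angles.
- sensors.current_qvel(): joint speeds.
- sensors.current_effort(): joint torques, N m.
- sensors.current_eef_pos(): TCP position.
- sensors.current_tool_rot(): TCP orientation.
- sensors.current_ft_force(): force on the tool from outside, world axes, zero at the start.
- sensors.current_moment(): the same for the moment, N m.
- sensors.current_width(): finger opening in m.
Only numpy, scipy, OpenCV 4.12 (cv2) and the standard library are available. Lean on these libraries where they do the work, as an engineer would, in place of code of your own. Each camera call takes 0.05 s, during which the arm holds its last target. There are 200 camera calls.

## Working session

There is one attempt and no reset: what is moved stays moved. The work goes in short steps, each a Python script; the robot and the scene stay as the last script left them, time stands still between calls to the robot, and variables do not carry over. Pictures are saved under pics/ and viewed, about 8 in all and at most 12, crops included, and the job is handed in when it is done.

```bash
mkdir -p pics; python3 - <<'E'
from bench import r,jaws,solver,cams,sensors
import cv2,numpy as np
for n in("top","side"):
    im=cams.grab_frame(n); cv2.imwrite(f"pics/{n}0.png",im[:,:,::-1])
    p=cams.camera_params(n); print(n,{k:np.round(v,4).tolist() for k,v in p.items()}, (-np.array(p['R']).T@np.array(p['t'])).round(3))
print(sensors.current_time(),sensors.current_tool_rot(),sensors.current_ft_force(),sensors.current_width())
E
```

```text
top {'fx': 490.7698, 'fy': 490.7698, 'cx': 253.0931, 'cy': 187.5, 'R': [[-0.0432, -0.9991, -0.0006], [-0.9733, 0.0422, -0.2254], [0.2253, -0.0091, -0.9743]], 't': [0.0533, 0.5496, 1.4876]} [0.202 0.044 1.573]
side {'fx': 387.1443, 'fy': 387.1443, 'cx': 256.7487, 'cy': 195.9361, 'R': [[0.7389, -0.6735, -0.0201], [-0.4291, -0.4474, -0.7847], [0.5195, 0.5884, -0.6195]], 't': [-0.3942, 0.318, 0.9953]} [-0.089 -0.709  0.858]
0.1 [-1.79943913e+02 -4.34023230e-03  1.61734670e+02] [ 0.03525228  0.71684841 -0.11800229] 0.08497000035060857
```

View pics/top0.png

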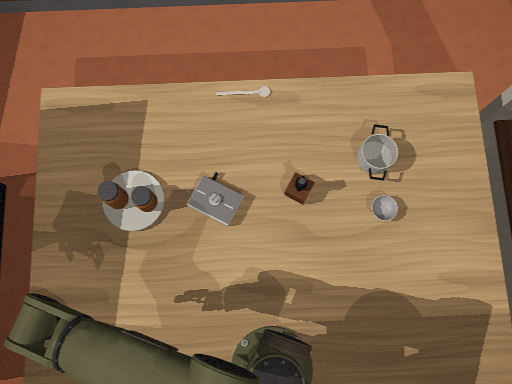

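View pics/side0.png

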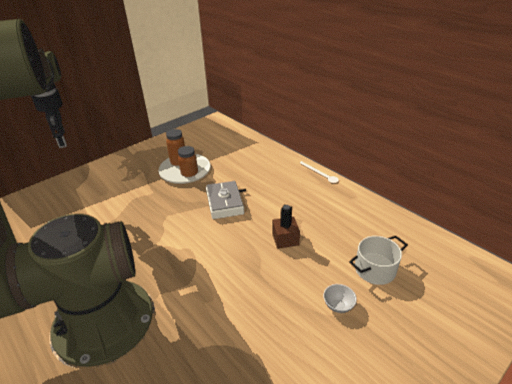

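The top view shows the box at about (215,200), with the head at its centre. The block is at (299,188) with the black handle at (301,183), and the jars are at (113,193) and (145,199). In the side view the box is at (225,198), the block at (286,233) and the handle at (286,215). I'll enlarge the box and block from both views.

```bash
python3 - <<'E'
import cv2,numpy as np
t=cv2.imread("pics/top0.png");s=cv2.imread("pics/side0.png")
def c(im,x,y,w,h,k): return cv2.resize(im[y:y+h,x:x+w],None,fx=k,fy=k,interpolation=cv2.INTER_CUBIC)
A=c(t,182,168,66,60,6);B=c(t,275,160,66,60,6)[:, :396]
C=c(s,197,176,66,40,6);D=c(s,255,195,66,40,6)
o=np.vstack([np.hstack([A,B]),np.hstack([C,D])]); print(o.shape)
cv2.imwrite("pics/z0.png",o)
E
```

```text
(600, 792, 3)
```

View pics/z0.png

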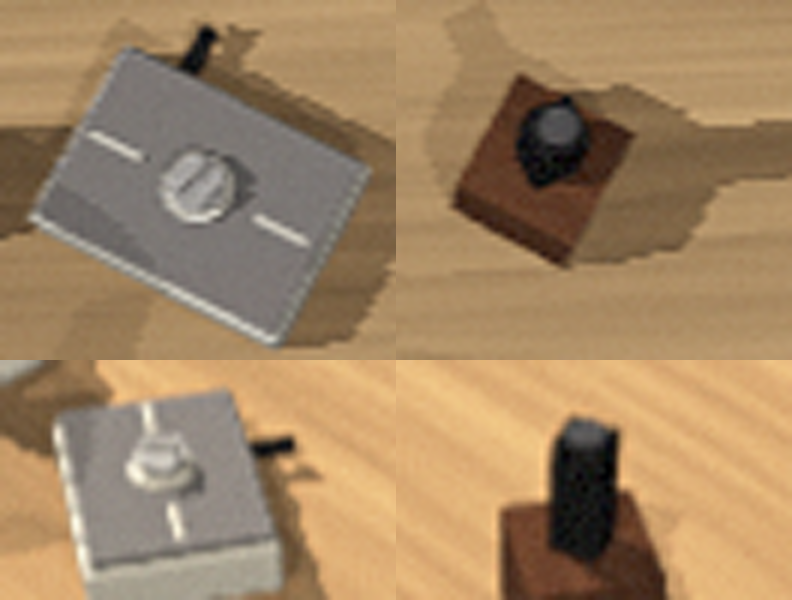

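The lid is grey with its corners clear in the crop. The marks run along its long axis, and the slot is about 90° off the marks less a small angle. Next I'll measure the positions with masks.

```bash
cat > h.py <<'E'
import cv2,numpy as np
from bench import r,jaws,solver,cams,sensors
P={n:cams.camera_params(n) for n in("top","side")}
def ray(n,uv):
    p=P[n];R=np.array(p['R']);t=np.array(p['t'])
    d=R.T@np.array([(uv[0]-p['cx'])/p['fx'],(uv[1]-p['cy'])/p['fy'],1]);return -R.T@t,d/np.linalg.norm(d)
def plane(n,uv,z):
    o,d=ray(n,uv);return o+d*(z-o[2])/d[2]
def tri(a,b):
    o1,d1=ray("top",a);o2,d2=ray("side",b)
    s=np.linalg.lstsq(np.c_[d1,-d2],o2-o1,rcond=None)[0];p,q=o1+d1*s[0],o2+d2*s[1]
    return (p+q)/2,np.linalg.norm(p-q)
def proj(n,X):
    p=P[n];c=np.array(p['R'])@X+np.array(p['t']);return np.array([p['fx']*c[0]/c[2]+p['cx'],p['fy']*c[1]/c[2]+p['cy']])
E
python3 - <<'E'
from h import *
t=cv2.imread("pics/top0.png");s=cv2.imread("pics/side0.png")
def blob(im,roi,f):
    x,y,w,h=roi;m=np.zeros(im.shape[:2],np.uint8);m[y:y+h,x:x+w]=f(im[y:y+h,x:x+w].astype(int)).astype(np.uint8)*255
    return m
def big(m):
    return max(cv2.findContours(m,cv2.RETR_EXTERNAL,cv2.CHAIN_APPROX_NONE)[0],key=cv2.contourArea)
def rect(n,c,z):
    q=np.array([plane(n,p,z)[:2] for p in c[:,0].astype(float)],np.float32)*1000
    return cv2.minAreaRect(q)
grey=lambda a:(a.max(2)-a.min(2)<22)&(a.max(2)>60)
brown=lambda a:(a[...,2]-a[...,0]>25)&(a.max(2)<115)
black=lambda a:(a.max(2)<45)
for n,im,roi in(("top",t,(182,168,66,60)),("side",s,(200,178,48,42))):
    c=big(blob(im,roi,grey));print("box",n,rect(n,c,.04),cv2.boundingRect(c))
    x,y,w,h=roi;m=blob(im,roi,lambda a:(a.min(2)>165)&(a.max(2)-a.min(2)<30))
    for k in cv2.findContours(m,cv2.RETR_EXTERNAL,cv2.CHAIN_APPROX_NONE)[0]:
        M=k[:,0].mean(0);print("  white",len(k),M,plane(n,M,.041).round(4),plane(n,M,.06).round(4))
for n,im,roi in(("top",t,(275,160,55,50)),("side",s,(268,200,36,50))):
    c=big(blob(im,roi,black));print("handle",n,cv2.boundingRect(c),c[:,0].mean(0))
c=big(blob(t,(275,165,48,50),lambda a:(((a[...,2]-a[...,0]>20)&(a[...,2]<115))|(a.max(2)<55))))
print(cv2.boundingRect(c),rect("top",c,.06))
# manual corners, crop coords /6 + offset - cubic half pixel
ct=lambda u,v:(u/6+182-.42,v/6+168-.42); cb=lambda u,v:((u-396)/6+275-.42,v/6+160-.42)
cs=lambda u,v:(u/6+197-.42,(v-360)/6+176-.42); cd=lambda u,v:((u-396)/6+255-.42,(v-360)/6+195-.42)
for n,L in(("top",[ct(*p) for p in((126,48),(370,170),(277,338),(34,212))]),("side",[cs(*p) for p in((56,412),(236,390),(280,543),(88,567))])):
    q=np.array([plane(n,p,.04) for p in L]);print("lid",n,q.mean(0).round(4),q[:,:2].round(3).tolist())
q=np.array([plane("top",cb(*p),.06) for p in((520,75),(635,134),(568,243),(455,193))]);print("block",q.mean(0).round(4),q[:,:2].round(3).tolist())
for nm,a,b in(("handle top",cb(559,124),cd(586,430)),):print(nm,tri(a,b),plane("top",a,.13),plane("side",b,.13))
# fastener + marks
print("marks",[plane("top",ct(*p),.041).round(4).tolist() for p in((116,146),(281,230))],[plane("side",cs(*p),.041).round(4).tolist() for p in((150,417),(177,521))])
print("head",tri(ct(198,183),cs(163,455)))
E
```

```text
box top ((520.7410278320312, 152.32342529296875), (151.90980529785156, 110.44901275634766), 59.830841064453125) (187, 176, 56, 50)
  white 36 [218.   219.75] [0.4568 0.1445 0.041 ] [0.4537 0.1432 0.06  ]
  white 1 [207. 214.] [0.4767 0.1788 0.041 ] [0.4733 0.1771 0.06  ]
  white 1 [205. 213.] [0.4802 0.185  0.041 ] [0.4768 0.1833 0.06  ]
  white 1 [203. 212.] [0.4837 0.1913 0.041 ] [0.4802 0.1895 0.06  ]
  white 1 [201. 211.] [0.4872 0.1976 0.041 ] [0.4837 0.1956 0.06  ]
  white 1 [199. 210.] [0.4907 0.2038 0.041 ] [0.4871 0.2018 0.06  ]
  white 14 [228.5 206. ] [0.4996 0.1099 0.041 ] [0.4959 0.1091 0.06  ]
  white 4 [189.   204.75] [0.509  0.2353 0.041 ] [0.5052 0.2329 0.06  ]
  white 20 [213.2  202.75] [0.5122 0.1583 0.041 ] [0.5083 0.1568 0.06  ]
  white 2 [216.5 198.5] [0.5255 0.1474 0.041 ] [0.5215 0.1461 0.06  ]
  white 2 [210.5 198. ] [0.528  0.1665 0.041 ] [0.5239 0.1649 0.06  ]
  white 2 [213.5 194. ] [0.5406 0.1566 0.041 ] [0.5364 0.1552 0.06  ]
  white 14 [200.5 191.5] [0.5506 0.1979 0.041 ] [0.5463 0.196  0.06  ]
box side ((517.7293701171875, 148.36074829101562), (151.068
[... 853 characters left out ...]
8438, 91.18965148925781), 58.42646026611328)
lid top [0.5229 0.1518 0.04  ] [[0.603, 0.19], [0.53, 0.062], [0.442, 0.114], [0.515, 0.241]]
lid side [0.5202 0.1512 0.04  ] [[0.511, 0.243], [0.603, 0.186], [0.528, 0.059], [0.439, 0.116]]
block [ 0.5493 -0.117   0.06  ] [[0.597, -0.107], [0.562, -0.166], [0.505, -0.126], [0.534, -0.069]]
handle top (array([ 0.54958188, -0.11663489,  0.13353296]), np.float64(0.003629734884523803)) [ 0.55199849 -0.11807394  0.13      ] [ 0.55083335 -0.11313118  0.13      ]
marks [[0.5492, 0.1966, 0.041], [0.4998, 0.1102, 0.041]] [[0.5477, 0.1995, 0.041], [0.4983, 0.1125, 0.041]]
head (array([0.52360597, 0.15337758, 0.05169221]), np.float64(0.0028732177981706745))
```

Several estimates agree:
- **Fastener:** about (0.523, 0.153), from mark spacing of 99.5 mm and lid sides of 151 x 109 mm.
- **Marks' direction:** about 60°.
- **Block:** about (0.549, −0.117), with its sides at 60°/−30°.

The handle yaw and slot angle still need a closer crop.

```bash
python3 - <<'E'
import cv2,numpy as np
t=cv2.imread("pics/top0.png");s=cv2.imread("pics/side0.png")
def c(im,x,y,w,h,k): 
    a=cv2.resize(im[y:y+h,x:x+w],None,fx=k,fy=k,interpolation=cv2.INTER_CUBIC).astype(float)
    return a
A=c(t,205,190,18,18,16);B=np.clip(c(t,292,173,18,18,16)*2.5,0,255)
C=c(s,214,182,18,18,16);D=np.clip(c(s,277,204,18,18,16)*2.5,0,255)
cv2.imwrite("pics/z1.png",np.vstack([np.hstack([A,B]),np.hstack([C,D])]))
E
```

```text
[ WARN:0@0.114] global loadsave.cpp:1063 imwrite_ Unsupported depth image for selected encoder is fallbacked to CV_8U.
```

View pics/z1.png

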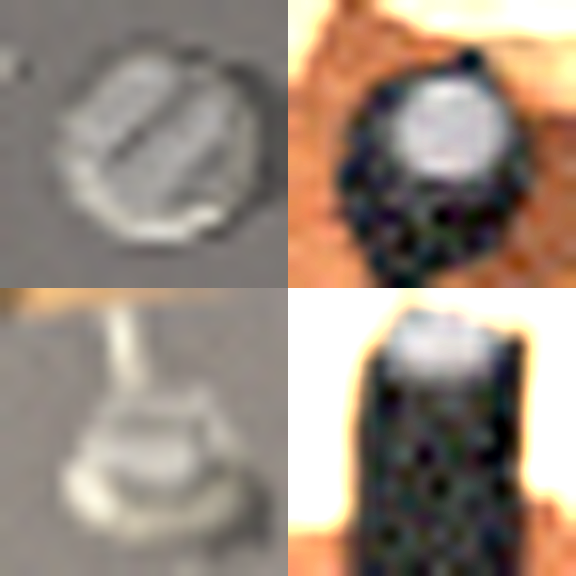

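The slot in the top crop runs from (110,160) to (195,85), which is about −50° world and a joint value of about 0.36 rad, inside the stated range. The handle yaw is unclear, so I'll print its native pixels.

```bash
python3 - <<'E'
from h import *
t=cv2.imread("pics/top0.png");s=cv2.imread("pics/side0.png")
print(t[173:195,290:313].max(2));print(s[204:234,276:298].max(2))
for a in (0,20,40,60):
    for z in(.13,.06):
        q=[proj("top",np.array([.5493+.0198*np.cos(np.radians(a+45+90*k)),-.117+.0198*np.sin(np.radians(a+45+90*k)),z])) for k in range(4)]
        print(a,z,np.round(q,1).tolist())
    print("side",np.round([proj("side",np.array([.5493+.0198*np.cos(np.radians(a+45+90*k)),-.117+.0198*np.sin(np.radians(a+45+90*k)),.13])) for k in range(4)],1).tolist())
E
```

```text
[[160 159 159 153 125  70  70 101 142 163 159 159 159 155 154 166 178 177
  175 175 177 180 179]
 [162 160 161 143  93  79  81  78  76 105 147 169 169 165 165 164 171 187
  187 187 166 124 128]
 [162 165 161 127  77  80  81  82  83  75  91  91  99 107 105 103  96 108
  125 122 121 122 123]
 [151 156 139  93  78  83  77  82  85  85  85  85  49  14  70 101 103 103
  112 126 128 129 125]
 [158 154 125  87  90  81  85  84  67  45  41  28  34  28  46  83 105 105
  115 131 130 127 132]
 [160 146  93  83  90  93  80  36  29  41  69  90  86  72  45  62  96 101
  105 116 132 132 134]
 [152 112  79  78  86  81  56  24  27  57  79  85  78  78  72  51  76  95
  101 112 138 141 142]
 [150  90  94  80  83  67  26  32  47  75  78  81  82  80  77  54  41  58
   55  61  67 105 129]
 [121  93  88  85  83  52  29  33  48  79  86  83  81  79  77  55  32  45
   64  61  62  58  66]
 [ 91  95  97  92  83  57  24  24  45  71  84  82  84  80  72  41  24  44
   63  61  65  65  64]
 [ 92  91  96  96  83  28  18  29  26  50  76  87  85  73  49  22  32  41
   63  71  60  62  62]
 [ 96  93  93  91  80  19  13  23
[... 3987 characters left out ...]
.8], [280.0, 207.0], [286.9, 211.5], [293.6, 207.2]]
20 0.13 [[295.4, 178.7], [299.1, 187.0], [307.6, 183.6], [303.8, 175.3]]
20 0.06 [[293.5, 184.1], [297.1, 192.0], [305.2, 188.7], [301.6, 180.8]]
side [[284.4, 203.0], [280.5, 208.5], [289.3, 211.3], [293.2, 205.7]]
40 0.13 [[294.9, 180.8], [301.3, 187.5], [308.0, 181.4], [301.6, 174.8]]
40 0.06 [[293.1, 186.1], [299.2, 192.5], [305.6, 186.7], [299.5, 180.3]]
side [[282.4, 203.7], [281.6, 209.8], [291.3, 210.5], [291.9, 204.4]]
60 0.13 [[295.3, 183.0], [303.6, 187.2], [307.6, 179.2], [299.4, 175.1]]
60 0.06 [[293.4, 188.2], [301.4, 192.2], [305.3, 184.6], [297.3, 180.6]]
side [[280.9, 204.8], [283.5, 210.9], [292.8, 209.4], [290.1, 203.4]]
```

Handle yaw is about 17° mod 90, and the jaws will square it up. Now the grasp, lift and a look at the blade.

```bash
cat >> h.py <<'E'
def st(msg=""):
    print(msg,"t",round(sensors.current_time(),2),"p",np.round(sensors.current_eef_pos(),4),"F",np.round(sensors.current_ft_force(),2),"w",round(sensors.current_width(),4),"q",np.round(sensors.current_qpos(),1),"rpy",np.round(sensors.current_tool_rot(),1))
def crop(n,c,h,k):
    im=cams.grab_frame(n);u,v=np.round(proj(n,c)).astype(int)-h
    u,v=max(u,0),max(v,0);a=im[v:v+2*h,u:u+2*h,::-1];return cv2.resize(a,(2*h*k,2*h*k),interpolation=cv2.INTER_CUBIC),(u,v)
E
python3 - <<'E'
from h import *
O=[180,0,107]
r.goto([.55,-.1165,.17],O);st()
r.movel([.55,-.1165,.088],speed=.12);st()
jaws.set_gripper(.02,60);st("grip")
r.movel([.55,-.1165,.24],speed=.15);st("up")
X=np.array([.55,-.1165,.17])
a,oa=crop("top",X,18,10);b,ob=crop("side",X,18,10);print(oa,ob)
cv2.imwrite("pics/g1.png",np.hstack([a,b]))
E
```

```text
t 2.73 p [ 0.5501 -0.1158  0.1701] F [0.54 0.46 0.56] w 0.0852 q [-15.6  21.9  89.2   0.   68.8 -32.7] rpy [180.    0.  107.1]
 t 3.57 p [ 0.5504 -0.1166  0.0887] F [-0.06 -0.22  0.45] w 0.0854 q [-15.7  27.7  93.   -0.   59.3 -32.7] rpy [179.9   0.  107. ]
grip t 4.12 p [ 0.5502 -0.1165  0.0883] F [-0.71 -0.6   3.62] w 0.0273 q [-15.7  27.7  93.    0.   59.3 -32.7] rpy [180.   0. 107.]
up t 5.29 p [ 0.5497 -0.1164  0.239 ] F [-0.42  0.36 -1.43] w 0.0275 q [-15.7  18.4  84.5  -0.   77.2 -32.7] rpy [-1.799e+02 -1.000e-01  1.070e+02]
(np.int64(285), np.int64(160)) (np.int64(269), np.int64(178))
```

View pics/g1.png

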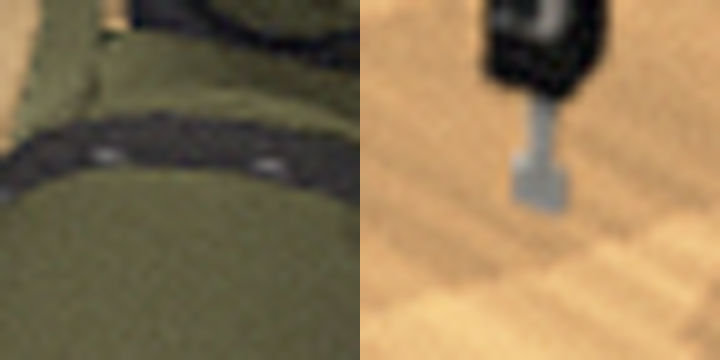

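The side crop shows the blade broadside, with its end edge running from (513,203) to (563,212). So the blade's width lies along the tool x axis (yaw 107), not along 17. The blade needs tool yaw 130 at the slot. Next I'll descend until contact.

```bash
python3 - <<'E'
from h import *
O=[180,0,130];F=[.5232,.1535]
jaws.set_gripper(.02,90)
r.goto(F+[.19],O)
r.movel(F+[.156],speed=.1);st()
print(r.movel(F+[.122],speed=.012,threshold=4));st("contact")
X=np.array(F+[sensors.current_eef_pos()[2]-.076])
b,ob=crop("side",X,20,14);a,_=crop("top",X,20,14);print(ob,proj("side",X),np.round(sensors.current_moment(),3))
cv2.imwrite("pics/c1.png",np.hstack([b,a[:,:200]]));st()
E
```

```text
t 7.17 p [0.5235 0.153  0.1563] F [ 0.82  0.39 -0.44] w 0.0272 q [ 12.4  20.8  92.8  -0.   66.4 -27.5] rpy [180.    0.  129.9]
True
contact t 9.19 p [0.5237 0.1538 0.1288] F [-0.49  1.15  5.1 ] w 0.0272 q [ 12.5  22.7  94.2   0.   63.  -27.5] rpy [179.9   0.  130. ]
(np.int64(204), np.int64(171)) [224.01263142 191.07490518] [ 0.161 -0.104  0.094]
 t 9.29 p [0.5237 0.1538 0.1288] F [0.83 0.67 5.73] w 0.0269 q [ 12.5  22.7  94.2   0.   63.  -27.5] rpy [179.9   0.  130. ]
```

View pics/c1.png

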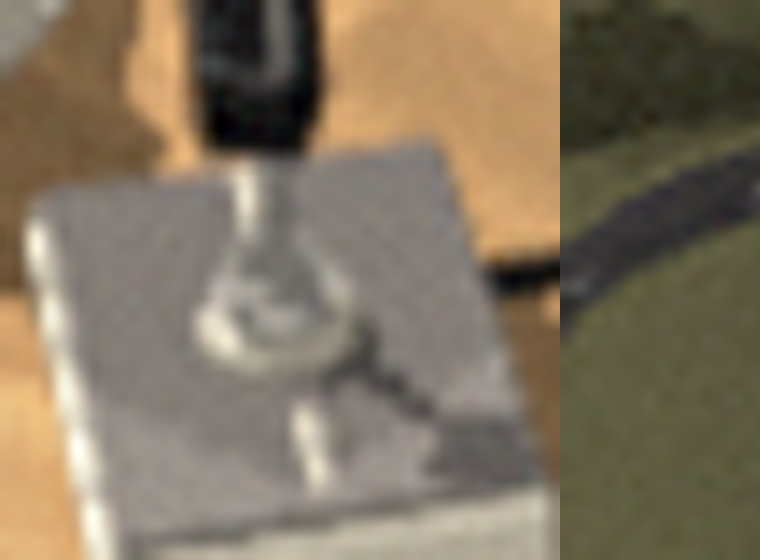

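The side crop shows the blade tip on the head near (270,290), with the tip at z≈52.8 mm at contact. It isn't clear whether it is in the slot or on the rim, so I'll probe sideways across the slot.

```bash
python3 - <<'E'
from h import *
p0=np.array([.5232,.1535,sensors.current_eef_pos()[2]])
n=np.array([np.cos(np.radians(40)),np.sin(np.radians(40)),0])
print(np.round(p0,4))
def F(): return np.mean([sensors.current_ft_force() for _ in range(3)],0)
for s in (0,.0006,.0012,.0018,.0012,0,-.0006,-.0012,-.0018,-.0012,0):
    t=sensors.current_time();r.movel(p0+n*s,speed=.02)
    f=F();e=np.array(sensors.current_eef_pos());print(s,"dt",round(sensors.current_time()-t,3),"lat",round((e-p0)@n*1e3,2),"z",round(e[2]*1e3,2),"Fn",round(f@n,2),"Fz",round(f[2],2),"Mz",round(sensors.current_moment()[2],3))
E
```

```text
[0.5232 0.1535 0.1288]
0 dt 0.25 lat 0.31 z 128.95 Fn 3.73 Fz 3.55 Mz 0.042
0.0006 dt 0.25 lat 0.65 z 128.89 Fn 1.54 Fz 2.96 Mz 0.002
0.0012 dt 0.25 lat 1.0 z 128.77 Fn -0.53 Fz 5.58 Mz -0.03
0.0018 dt 0.25 lat 1.37 z 128.73 Fn -1.18 Fz 6.15 Mz 0.1
0.0012 dt 0.25 lat 1.08 z 128.79 Fn -0.99 Fz 4.56 Mz 0.034
0 dt 0.25 lat 0.29 z 128.91 Fn 4.14 Fz 3.22 Mz 0.011
-0.0006 dt 0.25 lat -0.08 z 128.95 Fn 5.4 Fz 3.54 Mz -0.004
-0.0012 dt 0.25 lat -0.41 z 129.02 Fn 9.71 Fz 2.44 Mz 0.028
-0.0018 dt 0.25 lat -0.71 z 129.17 Fn 10.07 Fz -0.2 Mz -0.02
-0.0012 dt 0.25 lat -0.39 z 129.06 Fn 8.04 Fz 2.65 Mz 0.052
0 dt 0.25 lat 0.24 z 128.88 Fn 4.15 Fz 3.39 Mz 0.056
```

The side forces push the blade back as it moves off centre, so it is in the slot, centred at about +1.2 mm. Next I'll press to about 15 N and make the first small turns, with force feedback.

```bash
cat >> h.py <<'E'
def Fm(): return np.mean([sensors.current_ft_force() for _ in range(12)],0)
W=-1.0  # free-hanging reading
def turn(c,zc,yaw,steps,d=-4.,goal=15.,k=.05e-3,g=.08e-3,stop=None):
    for i in range(steps):
        if d: yaw+=d; zc+=3e-3*np.radians(d)
        r.movel([c[0],c[1],zc],[180,0,yaw],speed=.02)
        f=Fm();push=f[2]-W;e=np.array(sensors.current_eef_pos())
        n=np.array([-np.sin(np.radians(yaw)),np.cos(np.radians(yaw))]);fn=f[:2]@n
        print(f"t {sensors.current_time():.2f} yaw {yaw:.1f}/{sensors.current_tool_rot()[2]:.1f} zc {zc*1e3:.2f} z {e[2]*1e3:.2f} push {push:.1f} fn {fn:.1f} ft {f[0]*n[1]-f[1]*n[0]:.1f} Mz {np.mean([sensors.current_moment()[2] for _ in range(12)]):.3f}")
        if push>22: print("HIGH");zc+=.2e-3
        zc-=np.clip((goal-push)*k,-.25e-3,.25e-3);c=c+np.clip(fn*g,-.3e-3,.3e-3)*n
    print("c",c.tolist(),"zc",zc,"yaw",yaw);return c,zc,yaw
E
python3 - <<'E'
from h import *
n=np.array([np.cos(np.radians(40)),np.sin(np.radians(40))]);c=np.array([.5232,.1535])+.0012*n
c,z,y=turn(c,.1287,130.,5,d=0)
c,z,y=turn(c,z,y,3,d=-3.)
E
```

```text
t 12.29 yaw 130.0/130.0 zc 128.70 z 128.72 push 7.4 fn -1.8 ft 1.5 Mz -0.022
t 12.54 yaw 130.0/130.0 zc 128.45 z 128.61 push 9.7 fn -0.5 ft -0.1 Mz -0.003
t 12.79 yaw 130.0/130.0 zc 128.20 z 128.53 push 10.2 fn 0.6 ft 1.5 Mz 0.024
t 13.04 yaw 130.0/130.0 zc 127.96 z 128.43 push 11.9 fn 1.3 ft 0.7 Mz -0.009
t 13.29 yaw 130.0/130.0 zc 127.81 z 128.40 push 12.9 fn 0.4 ft 1.6 Mz -0.000
c [0.5241187147523088, 0.15427089320981946] zc 0.1277015845287361 yaw 130.0
t 13.54 yaw 127.0/127.0 zc 127.54 z 128.30 push 14.2 fn 1.1 ft 1.5 Mz 0.069
t 13.79 yaw 124.0/124.0 zc 127.35 z 128.20 push 16.6 fn 2.5 ft 0.8 Mz 0.068
t 14.04 yaw 121.0/121.0 zc 127.27 z 128.12 push 14.2 fn 0.7 ft -0.2 Mz 0.058
c [0.5238317895772705, 0.15407505716672637] zc 0.1272338813819862 yaw 121.0
```

```bash
python3 - <<'E'
from h import *
turn(np.array([.523832,.154075]),.127234,121.,12,d=-4.)
E
```

```text
t 14.29 yaw 117.0/117.0 zc 127.02 z 127.86 push 14.8 fn 1.4 ft 0.6 Mz 0.036
t 14.54 yaw 113.0/113.0 zc 126.80 z 127.66 push 15.5 fn 2.0 ft 0.5 Mz 0.115
t 14.79 yaw 109.0/109.0 zc 126.62 z 127.44 push 15.8 fn 1.9 ft 0.0 Mz 0.067
t 15.04 yaw 105.0/105.0 zc 126.45 z 127.27 push 15.2 fn 1.3 ft 0.5 Mz 0.080
t 15.29 yaw 101.0/101.0 zc 126.25 z 127.04 push 14.8 fn 2.0 ft -1.1 Mz 0.066
t 15.54 yaw 97.0/97.0 zc 126.03 z 126.84 push 15.8 fn 2.4 ft 0.3 Mz 0.025
t 15.79 yaw 93.0/93.0 zc 125.86 z 126.62 push 14.7 fn 1.7 ft -0.4 Mz 0.073
t 16.04 yaw 89.0/89.0 zc 125.63 z 126.42 push 15.1 fn 2.3 ft -0.5 Mz 0.061
t 16.29 yaw 85.0/85.0 zc 125.43 z 126.21 push 15.0 fn 1.9 ft -1.2 Mz 0.034
t 16.54 yaw 81.0/81.0 zc 125.22 z 126.00 push 15.4 fn 1.5 ft -0.3 Mz 0.079
t 16.79 yaw 77.0/77.0 zc 125.03 z 125.77 push 14.0 fn 3.0 ft -1.6 Mz 0.030
t 17.04 yaw 73.0/73.0 zc 124.77 z 125.59 push 16.0 fn 2.3 ft -0.7 Mz 0.094
c [0.5219993793222959, 0.15396677113771515] zc 0.12482037005536158 yaw 73.0
```

```bash
python3 - <<'E'
from h import *
c,z,y=turn(np.array([.5220,.15397]),.12482,73.,4,d=-3.85)
c,z,y=turn(c,z,y,1,d=0)
r.movel([c[0],c[1],z+.03],speed=.06);st("up")
r.movel([c[0],c[1],.22],speed=.15)
r.goto([.55,-.1165,.21],[180,0,107]);st("over block")
X=np.array([.5225,.153,.05])
a,oa=crop("top",X,28,12);T=np.array([.55,-.1165,.15]);b,ob=crop("side",T,20,12)
cv2.imwrite("pics/raw_top2.png",cams.grab_frame("top")[:,:,::-1]);cv2.imwrite("pics/raw_side2.png",cams.grab_frame("side")[:,:,::-1])
print(oa,ob,a.shape,b.shape);cv2.imwrite("pics/d1.png",np.hstack([cv2.resize(a,(400,400)),cv2.resize(b,(400,400))]))
E
```

```text
t 17.29 yaw 69.2/69.1 zc 124.62 z 125.42 push 14.9 fn 1.7 ft -0.9 Mz 0.090
t 17.54 yaw 65.3/65.3 zc 124.41 z 125.19 push 15.0 fn 1.3 ft -2.0 Mz 0.049
t 17.79 yaw 61.5/61.4 zc 124.21 z 124.99 push 15.6 fn 1.1 ft -2.0 Mz 0.058
t 18.04 yaw 57.6/57.6 zc 124.04 z 124.79 push 15.0 fn 2.1 ft -1.3 Mz 0.081
c [0.5215602391462618, 0.1541935975288019] zc 0.12404300064132871 yaw 57.60000000000001
t 18.29 yaw 57.6/57.6 zc 124.04 z 124.80 push 15.0 fn 1.3 ft -1.7 Mz 0.022
c [0.521470560768456, 0.15425050915792995] zc 0.12404491121107623 yaw 57.60000000000001
up t 18.94 p [0.5213 0.1542 0.1538] F [ 0.61 -0.1  -1.53] w 0.027 q [12.6 20.7 93.2 -0.  66.  45. ] rpy [-180.     0.    57.6]
over block t 20.77 p [ 0.55   -0.1159  0.2095] F [-0.43  0.22 -1.57] w 0.0269 q [-15.6  19.8  86.7   0.   73.6 -32.6] rpy [-180.   -0.  107.]
(np.int64(187), np.int64(171)) (np.int64(267), np.int64(182)) (672, 672, 3) (480, 480, 3)
```

View pics/d1.png

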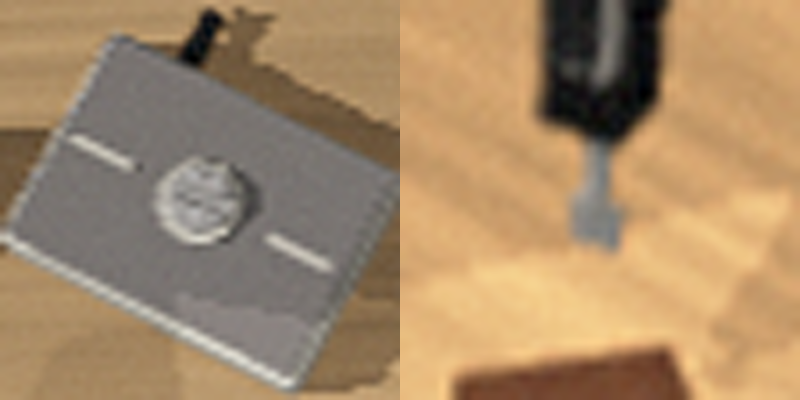

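The left crop shows the slot roughly in line with the marks at (100,152) and (298,252). The right crop shows the driver upright and held above the block. I'll zoom on the head before putting the driver back.

```bash
python3 - <<'E'
import cv2,numpy as np
t=cv2.imread("pics/raw_top2.png")
a=cv2.resize(t[180:220,190:242],None,fx=15,fy=15,interpolation=cv2.INTER_CUBIC).astype(float)
a=np.clip((a-90)*1.8,0,255).astype(np.uint8)
cv2.imwrite("pics/d2.png",a)
E
```

```text
(no output)
```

View pics/d2.png

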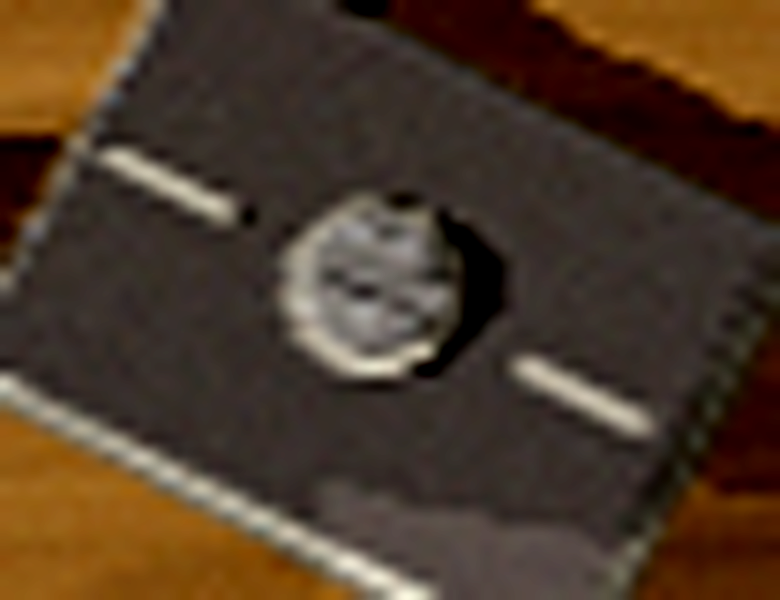

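The slot's dark line runs through (330,275), (368,290) and (410,300), parallel to the marks' line from (170,185) to (585,395) within what can be resolved. The 3.6 mm sink is about 1.19 rad, giving about 1.55 in all, which agrees. Now I'll put the driver back at exactly the pose it was taken from.

```bash
python3 - <<'E'
from h import *
r.movel([.55,-.1165,.15],speed=.15)
print(r.movel([.55,-.1165,.098],speed=.05,threshold=6));st("in")
if sensors.current_eef_pos()[2]<.101:
    print(r.movel([.55,-.1165,.0855],speed=.02,threshold=5));st("seat")
E
```

```text
False
in t 22.71 p [ 0.5502 -0.1166  0.0983] F [-0.25 -0.03 -1.57] w 0.0273 q [-15.7  26.9  92.7   0.   60.4 -32.7] rpy [180.   0. 107.]
True
seat t 23.21 p [ 0.55   -0.1165  0.0884] F [-1.2  -0.59  5.42] w 0.0269 q [-15.7  27.7  93.   -0.   59.3 -32.7] rpy [-180.    0.  107.]
```

It seated at the original height of 0.0884. Next I'll release, retreat and look.

```bash
python3 - <<'E'
from h import *
jaws.set_gripper(.085);r.movel([.55,-.1165,.2],speed=.1)
r.goto_joints([67.918,17.183,87.147,0,75.671,-3.816]);r.pause(.3);st("home")
a=cams.grab_frame("top")[:,:,::-1];b=cams.grab_frame("side")[:,:,::-1];cv2.imwrite("pics/top3.png",a)
o0,o1=cv2.imread("pics/top0.png"),cv2.imread("pics/side0.png")
for u,v,n in((a,o0,"top"),(b,o1,"side")):
    d=(cv2.absdiff(np.ascontiguousarray(u),v).max(2)>60).astype(np.uint8)
    k=cv2.connectedComponentsWithStats(d)[2][1:];print(n,[x.tolist() for x in k if x[4]>4])
rs=lambda im,x,y,w,h,k:cv2.resize(np.ascontiguousarray(im[y:y+h,x:x+w]),None,fx=k,fy=k,interpolation=cv2.INTER_CUBIC)
o=np.hstack([rs(a,190,175,50,50,8),rs(b,260,200,50,50,8)]);cv2.imwrite("pics/e1.png",o)
E
```

```text
home t 28.01 p [0.1726 0.5222 0.2312] F [ 0.25  0.38 -0.85] w 0.0849 q [67.9 17.2 87.1 -0.  75.7 -3.8] rpy [-180.     0.   161.7]
top []
side []
```

View pics/e1.png

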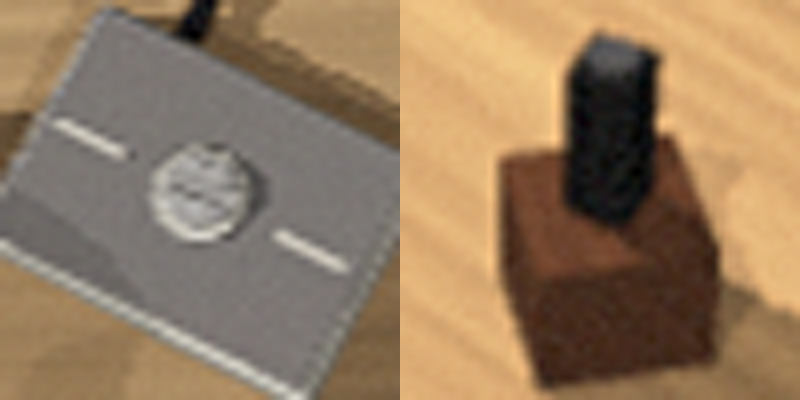

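The slot lies along the line of the marks. The driver stands upright in its block, and the image differences show nothing else moved.

```bash
python3 -c "
from bench import r
r.close_job()"
```

```text
the job is handed in; nothing more can be done
```

The job is done and handed in: the fastener is turned to the marks and the screwdriver is back in its block. It took about 28 s of robot time; no verdict was reported.

- **Turning:** I pressed the blade into the slot and turned it clockwise about 72° in small steps. The push stayed between 14 and 16.6 N, apart from about 13–14 N at the very start.
- **Slot angle:** The head sank 3.6 mm, which is about 1.19 rad. Added to the 0.36 rad I measured at the start, that gives about 1.55 rad against the 1.57 wanted. The final blade direction (57.6° against the marks' 60°, plus about 2° of play) agrees. The last picture shows the slot parallel to the marks, but the image is too coarse to confirm it better than about 5°.
- **Screwdriver:** It went back at the pose it was taken from and seated at the same height (TCP 88.4 mm against 88.3 mm). The last side view shows it upright.
- **Everything else:** Comparing the first and last pictures showed no large change in either view, so the jars, katori and pot stand where they were. The check is coarse, because it did not pick up the fastener's own turn. The gripper is open and clear of everything.

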